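# Fit the crank to the rotary glaze sieve and turn its brushes

## Task

Get the rotary glaze sieve ready for use: fit its loose crank fully home on the square top of the brush spindle, then crank the brushes round at least half a turn, either way, to see that they run freely. Leave the crank seated on the spindle and the other things on the bench where they are.

Things in the scene. Friction and masses are not known exactly. Their poses are not given: they have to be found in the camera images.
- sieve: Rotary glaze sieve, fast on the bench: grey catch basin 310 mm wide holding an open off-white tub (rim 292 mm wide, 162 mm above the bench). Across the rim an aluminium bridge bar, 34 x 312 mm, top at 172 mm, a brass wing nut at each end (up to 188 mm); from the bearing in its middle the brush spindle stands up. Origin: on the bench under the spindle's axis; bar along y, z up.
- spindle_seat (a point): Point on the spindle's axis on top of its round collar (44 mm wide), 195 mm above the bench, where the crank's boss comes to rest. Above it stands the square steel end, 16 x 16 mm for 30 mm, then tapering to 9 x 9 mm at 38 mm above this point. z up; x and y are square to the flats; turns with the spindle; one of the three brushes lies along x.
- spindle (a joint): Turn of the brush spindle about its upright axis, rad, growing anticlockwise seen from above; no stops within reach. It starts anywhere in a quarter turn and stays where it is left; it takes about 0.2 N m to turn (about 2 N at the crank's knob).
- brush_end (a point): A point 100 mm from the spindle's axis, straight above one of the three brushes, level with spindle_seat; goes round with the brushes.
- crank: Loose crank, 0.4 kg, flat on the bench, knob up: steel boss 38 x 38 x 34 mm high with a square through hole 18 mm wide, parallel to the boss; aluminium arm 24 mm wide, 12 mm high, flush with the underside. Origin: hole's centre at the underside; x along the arm to the knob, z up. Fits in four positions a quarter turn apart; seated, its origin is at spindle_seat, the tip 4 mm above the boss.
- crank_knob (a point): Middle of the crank's upright black knob, 45 mm above the crank's underside and 105 mm from the hole's axis. The knob is 27 mm in diameter, stands from 16 to 71 mm above the underside and turns freely on its own upright axis.
- glaze_pot: Bystander: small off-white lidded glaze pot, 70 mm across, 60 mm high. Origin: centre of its underside.
- test_tile: Bystander: flat clay test tile with a glaze patch, 85 x 50 x 8 mm. Origin: centre of its underside.
- glaze_brush: Bystander: flat brush lying down, 185 mm long, 42 mm wide, 13 mm high. Origin: on the bench, where the handle meets the ferrule; bristles towards x.
- wood_rib: Bystander: wooden rib with round ends, 150 x 50 x 7 mm. Origin: centre of its underside.
- bisque_cup: Bystander: unglazed clay cup, 72 mm across, 75 mm high. Origin: centre of its underside.
- guide_slat: Bystander: wooden rolling guide, 300 x 30 x 8 mm. Origin: centre of its underside.
- bisque_bowl: Bystander: unglazed clay bowl, 110 mm across, 45 mm high. Origin: centre of its underside.
- scraper: Bystander: steel clay scraper with a dark wooden handle, 240 mm long, blade 65 mm wide, lying flat along its x. Origin: on the bench under its middle.
Mind the look-alikes: they are no part of the job. What is shaped like the crank but blue is not meant.

How it is judged:
By the outcome, as a careful person would: the job done as asked, in the order asked, and still so for the second after the job is handed in, with the robot touching nothing.
It also fails if it takes over 72 s, if anything falls off the work surface, if the arm or the gripper's body presses on something with over 40 N, if the wrist force passes 120 N, or if a joint passes its speed limit or range.

## Robot

A 6-joint arm with a two-finger parallel gripper is mounted at the origin on the work surface. World frame = base frame: x ahead of the robot, y to its left, z up, the work surface at z = 0. Lengths are in m, angles in degrees, forces in N, time in s.
With the tool pointing down it reaches from about 0.35 to 0.85 m from the base axis. Payload 8.1 kg.
Tool frame: the origin (TCP) lies at the centre of the arm's flange, where the gripper is bolted on; the fingertips stand 186 mm ahead of it and the grasp point (between the pads) lies 167 mm ahead of it; z points along the fingers, y is the direction in which the jaws open and shut (so a half turn about z gives the same grasp; the last joint's range is limited). The gripper opens to 93 mm and grips with 3 to 60 N. Pads are 15 mm wide; open, the fingers measure 128 mm over their backs; the gripper's body (75 mm by 188 mm) begins 65 mm behind the grasp point.
Start: joints at [63.69, 7.471, 85.268, -0, 87.261, -4.893], TCP at [0.219, 0.559, 0.405] pointing down, gripper open.
Joint ranges: [-169.43, 169.43], [-51.17, 129.36], [1.28, 143.12], [-76.62, 256.62], [0, 156.53], [-152.29, 152.29]. Speed limits (degrees/s): [136.94, 136.94, 159.86, 180, 180, 180].

## Interface

Orientations are given as [roll, pitch, yaw] about the fixed x, y, z axes, in that order (R = Rz(yaw) Ry(pitch) Rx(roll)).
In Python, from workcell import sense, viewer, arm gives the robot as it stands.
- The arm moves only by the tool send_rows, never from a script. Its argument "rows" is text: rows parted by semicolons, each of 5 numbers parted by spaces: the shift along the tool's x, y, z in cm, then the turn about the tool's z in rad, then the closure in counts, from 0 (fully open) to 255 (shut). A call has 1 to 10 rows; each row shifts and turns the commanded pose from where the row before left it, along the tool's axes as they then stand; what a row does not reach is not made up. A row lasts 1/8 s, in which the tool goes at most 62.5 mm and 10.7 degrees, less where a joint would pass 70% of its speed; a pose out of reach is approached as far as the arm can. A call with a gripper value outside its range is refused whole. The fingers move at their own pace and stop on an object; the grip force is fixed at half the most. Time passes only in rows, so rows that do not move let the fingers close. It gives the time, the measured TCP pose, the force and the opening at its end, in the units of the state.
- sense(): the state, without advancing time (a new reading comes with each control period).
- viewer.grab_frame(name): name is "side" or "top" or "wrist"; returns a dict with "color" (400x640x3 uint8, red, green, blue), "vertical_fov" (degrees; the focal length in pixels is half the picture's height over the tangent of half this angle, whatever the lens; pixels are square), "cx", "cy" (the principal point, pixels), "position" and "rotation" of the camera in the world; the wrist camera has in their place "T_tool_cam" (4x4, takes a point from camera to tool coordinates, whose origin is the TCP and whose axes are the flange's). Camera axes: x right, y down, z forward; pixel columns grow to the right and rows downward; lengths in m; the calibration is good to about 2 mm. A picture is of the moment at which its call begins: read the wrist's pose just before it. There is no depth.
- arm.sign_off(): hands the job in, once; it reports no verdict.
The state is a dict: "time_s": time; "joint_pos": joint angles; "qvel": joint speeds; "joint_torque": joint torques, N m; "tcp_pos": TCP position; "tool_rot": TCP orientation; "wrist_force": force on the tool from outside, world axes, zero at the start; "moment": the same for the moment, N m; "opening": finger opening in m.
Only numpy, scipy, OpenCV 4.12 (cv2) and the standard library are available. Lean on these libraries where they do the work, as an engineer would, in place of code of your own. Each camera call takes 0.05 s, during which the arm holds its last target. There are 200 camera calls.

## Working session

There is one attempt and no reset: what is moved stays moved. The work goes in short steps, Python scripts to look and compute and a tool call to move; the robot and the scene stay as the last step left them, time stands still between calls to the robot, and variables do not carry over. Pictures are saved under pics/ and viewed, about 8 in all and at most 12, crops included, and the job is handed in when it is done.

Besides the shell and the picture viewer there is one more tool, called after "Emit:" as a command line: name --argument value ..., lists and objects as JSON in quotes. send_rows: Moves the arm, as the interface text tells. Its arguments: {"type":"object","properties":{"rows":{"type":"string"}},"required":["rows"]}

```bash
mkdir -p pics; ls; cat > h.py <<'E'
import numpy as np, cv2
from scipy.spatial.transform import Rotation as R
from workcell import sense, viewer, arm
def grab(n):
    s=sense(); f=viewer.grab_frame(n); c=f["color"]
    fl=c.shape[0]/2/np.tan(np.radians(f["vertical_fov"])/2)
    if n=="wrist":
        T=np.array(f["T_tool_cam"]); r=R.from_euler('xyz',s["tool_rot"],degrees=True).as_matrix()
        p=r@T[:3,3]+s["tcp_pos"]; M=r@T[:3,:3]
    else: p=np.array(f["position"]); M=np.array(f["rotation"])
    return dict(img=cv2.cvtColor(c,cv2.COLOR_RGB2BGR),f=fl,cx=f["cx"],cy=f["cy"],p=p,M=M)
def ray(g,u,v):
    d=g["M"]@np.array([(u-g["cx"])/g["f"],(v-g["cy"])/g["f"],1]); return d
def onz(g,u,v,z):
    d=ray(g,u,v); return g["p"]+d*(z-g["p"][2])/d[2]
def proj(g,P):
    q=g["M"].T@(np.array(P)-g["p"]); return [g["f"]*q[0]/q[2]+g["cx"],g["f"]*q[1]/q[2]+g["cy"]]
E
python3 - <<'E'
from h import *
import pickle
print(sense())
G={}
for n in("side","top","wrist"):
    g=grab(n); G[n]=g; cv2.imwrite(f"pics/{n}0.png",g["img"]); print(n,g["p"],g["f"],g["cx"],g["cy"],g["M"].round(3).tolist())
pickle.dump(G,open("g0.pkl","wb"))
E
```

```text
pics
{'time_s': 0.0, 'joint_pos': array([ 6.36877193e+01,  7.51410695e+00,  8.53270740e+01,  1.49665236e-03,
        8.72615812e+01, -4.89394937e+00]), 'qvel': array([ 0.08087247, -0.05402952,  0.04659608, -0.09852837,  0.02435804,
        0.00090141]), 'joint_torque': array([-1.58404259e-04, -5.59846902e+01, -4.91754019e+01,  7.67990830e-02,
        3.54353024e-02, -1.34267912e-04]), 'tcp_pos': array([0.21899023, 0.55837229, 0.40371872]), 'tool_rot': array([-1.79897740e+02, -1.02561727e-02,  1.58581587e+02]), 'wrist_force': array([-0.59260004, -0.22863647,  0.20114726]), 'moment': array([-0.08411385, -0.01400138,  0.00169959]), 'opening': 0.0928914383471547}
side [-0.09816535 -0.92228646  0.76568979] 428.69160554871127 324.68098969727447 205.6249110150907 [-119.44, 0.012, -34.817]
top [ 0.23775653 -0.00425445  1.5917705 ] 458.79940804745775 313.11915305034995 192.21263192531998 [-169.674, -1.015, -90.054]
wrist [0.15120189 0.58517939 0.38393838] 293.2960825191894 315.0545768340233 200.85828756539505 [[0.365, 0.898, 0.245], [0.931, -0.352, -0.098], [-0.002, 0.264, -0.965]]
```

View pics/top0.png

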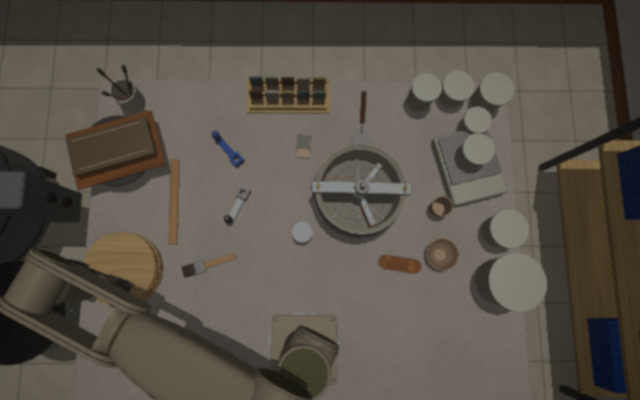

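View pics/side0.png

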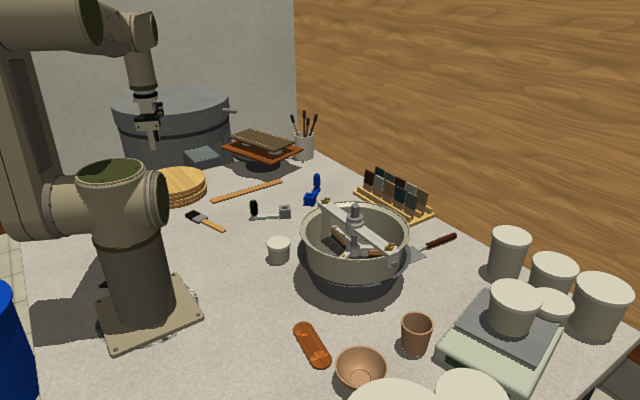

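The top view shows the silver crank with its boss near (244,191) and black knob near (228,220). The spindle is near (362,187), and the blue look-alike is near (228,148).

```bash
sed -i 's/M=np.array(f\["rotation"\])/M=R.from_euler("xyz",f["rotation"],degrees=True).as_matrix()/' h.py
python3 - <<'E'
from h import *
import pickle
G=pickle.load(open("g0.pkl","rb"))
for n in("side","top"): G[n]["M"]=R.from_euler("xyz",G[n]["M"],degrees=True).as_matrix()
t=G["top"]; s=G["side"]
print("boss",onz(t,244,191,.034),"knob",onz(t,228,219,.071),"spindle",onz(t,362,187,.233))
print("nuts",onz(t,317,187,.188),onz(t,405,189,.188))
print("side boss",onz(s,285,207,.034),"knob",onz(s,253,201,.071),"spin",onz(s,354,205,.233))
print("brush",onz(t,369,220,.1), onz(t,376,168,.1),"blue",onz(t,237,160,.034))
cv2.imwrite("pics/a.png",cv2.resize(t["img"][110:270,200:440],None,fx=3.3,fy=3.3,interpolation=cv2.INTER_CUBIC))
E
```

```text
boss [0.52530911 0.20595097 0.034     ] knob [0.42373134 0.25153647 0.071     ] spindle [ 0.5016995  -0.17637197  0.233     ]
nuts [ 0.51009093 -0.04149408  0.188     ] [ 0.50440806 -0.31663373  0.188     ]
side boss [0.52392259 0.21247615 0.034     ] knob [0.4247706  0.25191929 0.071     ] spin [ 0.50345472 -0.18716478  0.233     ]
brush [ 0.41745272 -0.21399082  0.1       ] [ 0.59240858 -0.24146102  0.1       ] blue [0.63514153 0.23314625 0.034     ]
```

View pics/a.png

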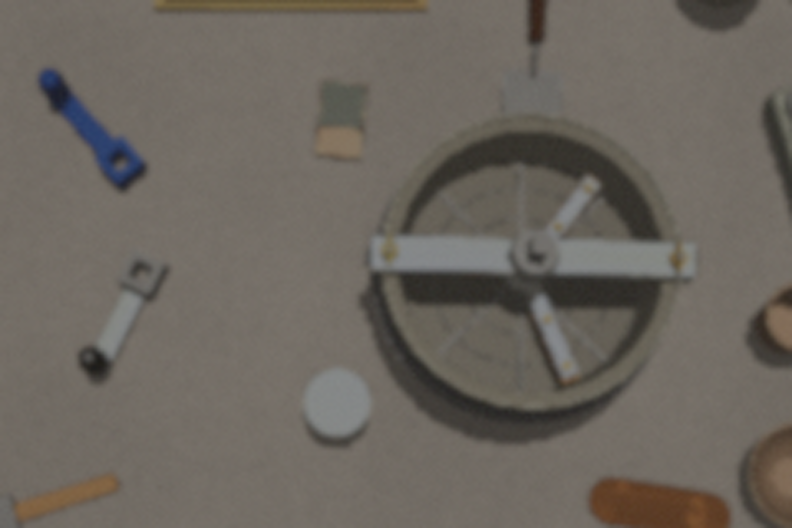

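The crop shows the boss hole near crop (140,270), the spindle near (535,250), and brushes at roughly -40° and 200°. The boss-to-knob distance comes out at 0.111 m against 0.105 given, so it is plausible. I'll go above the crank for a close look.

Emit:
send_rows --rows "-5.2 -2.7 0.5 0.005 0;-5.2 -2.7 0.5 0.005 0;-5.2 -2.7 0.5 0.005 0;-5.2 -2.7 0.5 0.005 0;-5.2 -2.7 0.5 0.005 0;-5.2 -2.7 0.5 0.005 0;-5.2 -2.7 0.5 0.005 0;-5.2 -2.7 0.5 0.005 0;0 0 0 0 0;0 0 0 0 0"

```text
time_s: 1.4
tcp_pos: [0.521, 0.2004, 0.3644]
tool_rot: [-180.0, -0.1, 156.2]
wrist_force: [0.4, -0.3, -0.4]
opening: 0.093
```

```bash
python3 - <<'E'
from h import *
import pickle
s=sense(); print(s["tcp_pos"],s["tool_rot"],s["joint_pos"].round(1))
g=grab("wrist"); pickle.dump(g,open("w1.pkl","wb")); cv2.imwrite("pics/w1.png",g["img"])
print(proj(g,[.525,.208,.034]),proj(g,[.424,.252,.071]))
E
```

```text
[0.52099233 0.20037042 0.36437785] [-1.79989804e+02 -6.12650099e-02  1.56244400e+02] [ 15.8   2.3  95.    0.   82.8 -50.5]
[np.float64(322.9142451221029), np.float64(190.97071246977637)] [np.float64(324.43382038849916), np.float64(77.0982879330635)]
```

View pics/w1.png

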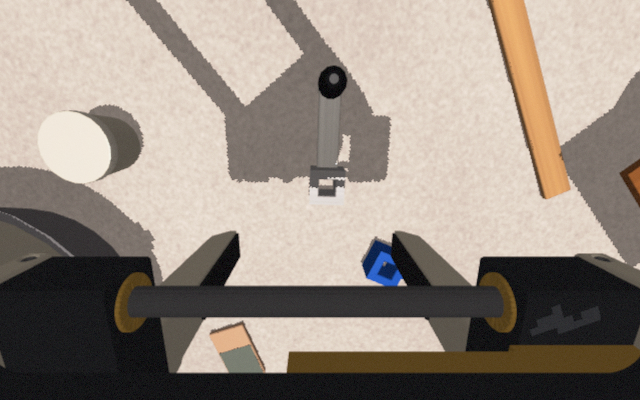

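```bash
python3 - <<'E'
import cv2
a=cv2.imread("pics/w1.png")[50:210,270:390]
cv2.imwrite("pics/w1c.png",cv2.resize(a,None,fx=3.7,fy=3.7,interpolation=cv2.INTER_NEAREST))
cv2.imwrite("pics/w1c.png",cv2.resize(a[100:160,20:100],None,fx=9,fy=9,interpolation=cv2.INTER_NEAREST))
E
```

```text
(no output)
```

View pics/w1c.png

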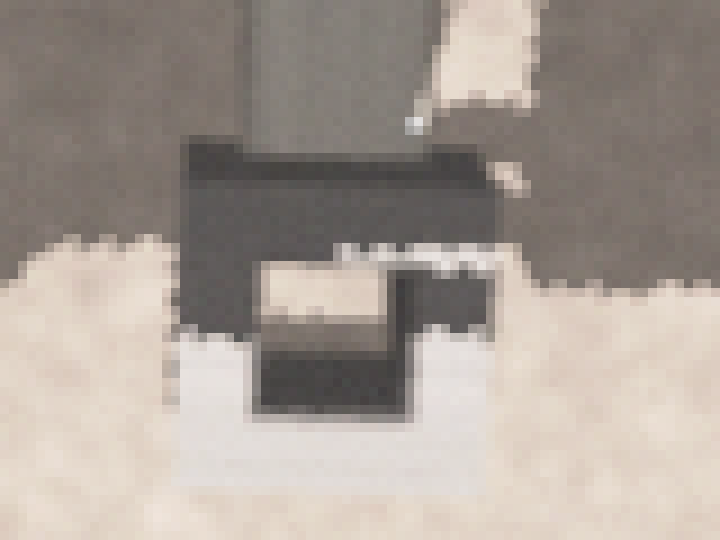

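```bash
python3 - <<'E'
from h import *
import pickle
g=pickle.load(open("w1.pkl","rb"))
P=[onz(g,290+x/9-.5,150+y/9-.5,.034)[:2] for x,y in[(182,180),(495,183),(487,491),(175,491)]]
print(np.array(P).round(4).tolist(), np.mean(P,0))
for i in range(4):
    d=P[(i+1)%4]-P[i]; print(np.linalg.norm(d),np.degrees(np.arctan2(d[1],d[0])))
# knob top
m=(g["img"].max(2)<40).astype(np.uint8); m[130:]=0
n,l,st,c=cv2.connectedComponentsWithStats(m); i=1+np.argmax(st[1:,4]); print(st[i],c[i],onz(g,*c[i],.045))
E
```

```text
[[0.4977, 0.2044], [0.513, 0.2383], [0.5478, 0.223], [0.5324, 0.1881]] [0.52272354 0.21343705]
0.03710096501040392 65.70893098485166
0.037952318305581344 -23.70847297322123
0.03816212969770881 -113.73351627349096
0.03832762828515333 154.70213170436492
[319  66  28  32 603] [331.73631841  82.18076285] [0.42805868 0.25868945 0.045     ]
```

Emit:
send_rows --rows "0.4 1.3 1.2 0.012 0;0 0 4 0 0;0 0 4 0 0;0 0 4 0 0;0 0 3 0 0;0 0 1 0 0;0 0 0 0 0;0 0 0 0 0"

```text
time_s: 2.45
tcp_pos: [0.5234, 0.2145, 0.1943]
tool_rot: [179.9, 0.1, 155.6]
wrist_force: [1.3, 0.3, -0.0]
opening: 0.0926
```

Emit:
send_rows --rows "0 0 0 0 255;0 0 0 0 255;0 0 0 0 255;0 0 0 0 255;0 0 0 0 255;0 0 0 0 255;0 0 0 0 255;0 0 0 0 255"

```text
time_s: 3.45
tcp_pos: [0.5228, 0.2137, 0.1927]
tool_rot: [-180.0, 0.0, 155.6]
wrist_force: [0.5, -0.4, -0.8]
opening: 0.0382
```

Emit:
send_rows --rows "0 0 -2 0 255;0 0 -5 0 255;0 0 -5 0 255;0 0 -6 0 255;0 0 -5 0 255;0 0 -3 0 255;0 0 0 0 255;0 0 0 0 255"

```text
time_s: 4.45
tcp_pos: [0.5224, 0.2137, 0.4512]
tool_rot: [-179.9, -0.1, 155.6]
wrist_force: [0.3, -0.4, -5.0]
opening: 0.0377
```

Emit:
send_rows --rows "-2.4 -3.6 -0.5 0 255;-2.4 -3.6 -0.5 0 255;-2.4 -3.6 -0.5 0 255;-2.4 -3.6 -0.5 0 255;-2.4 -3.6 -0.5 0 255;-2.4 -3.6 -0.5 0 255;-2.4 -3.6 -0.5 0 255;-2.4 -3.6 -0.5 0 255;0 0 0 0 255;0 0 0 0 255"

```text
time_s: 5.7
tcp_pos: [0.5785, -0.1276, 0.4904]
tool_rot: [180.0, -0.2, 155.6]
wrist_force: [0.2, 0.8, -4.1]
opening: 0.0378
```

```bash
python3 - <<'E'
from h import *
import pickle
s=sense(); print(s["tcp_pos"],s["tool_rot"],s["joint_pos"].round(1))
g=grab("wrist"); pickle.dump(g,open("w2.pkl","wb")); cv2.imwrite("pics/w2.png",g["img"])
print(proj(g,[.502,-.18,.233]))
E
```

```text
[ 0.57849449 -0.12761299  0.49040839] [179.99814892  -0.22452163 155.57424288] [-17.4   5.3  78.7   0.   96.2 -83. ]
[np.float64(216.35961766076076), np.float64(153.92789257318216)]
```

View pics/w2.png

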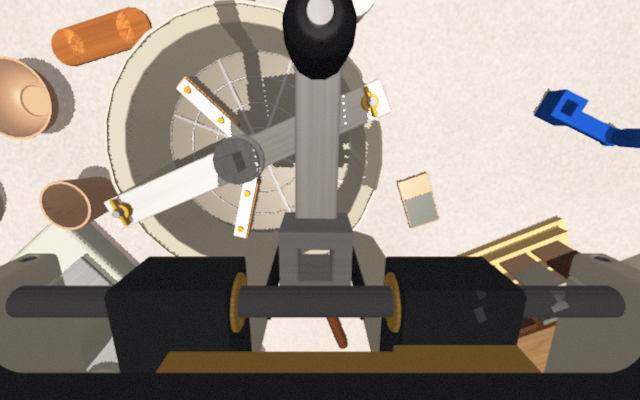

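The held crank is clear in view, with its hole at about (317,262). The spindle collar is at (238,160), with its square in shadow, so I'll enlarge both.

```bash
python3 - <<'E'
import cv2,numpy as np
a=cv2.imread("pics/w2.png")
def c(x,y,w,h,k,gain=1): return cv2.resize(np.clip(a[y:y+h,x:x+w]*float(gain),0,255).astype(np.uint8),None,fx=k,fy=k,interpolation=cv2.INTER_NEAREST)
cv2.imwrite("pics/w2c.png",np.hstack([c(210,132,56,56,10,2.2)[:540,:560],np.pad(c(270,205,90,90,6)[:, :],((0,0),(0,0),(0,0)))[:540,:540]])[:, :])
print(cv2.imread("pics/w2c.png").shape)
i=cv2.imread("pics/w2c.png"); cv2.imwrite("pics/w2c.png",cv2.hconcat([i[:540,:560],c(270,205,90,90,6)])[:540,:800])
E
```

```text
(540, 1100, 3)
```

View pics/w2c.png

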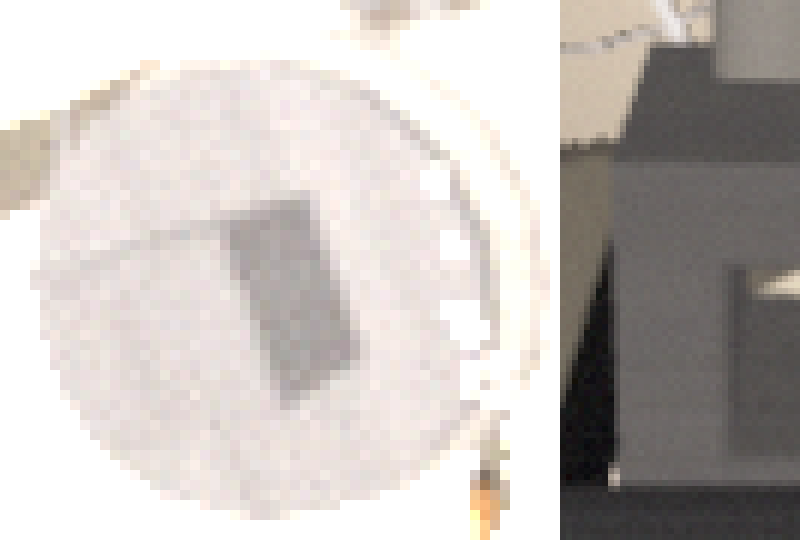

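```bash
python3 - <<'E'
import cv2,numpy as np
a=cv2.imread("pics/w2.png")[132:190,208:268]
g=cv2.cvtColor(a,cv2.COLOR_BGR2GRAY); print(np.percentile(g,[1,5,10,25,50,75,90])); print(g[12:46:2,10:46:2])
s=np.clip((g.astype(float)-65)*255/(120-65),0,255).astype(np.uint8)
cv2.imwrite("pics/w2d.png",cv2.resize(s,None,fx=10,fy=10,interpolation=cv2.INTER_CUBIC))
E
```

```text
[ 75.  84.  95. 103. 109. 171. 241.]
[[ 94 102 104 106 105 103 103 104 103 105 112 111 107 105 107 104  93 119]
 [109 106 103 104 108 104 108 104 105 105 107 109 109 105 103 107 107  94]
 [108 103 103 106 106 107 103 106 105 104 104 108 110 108 108 105 106 109]
 [104 107 101 102 102 106 102 105 104 103 105 107 109 108 106 104 108 142]
 [107 105 103 102 105 105 106 106 102  89  80  82 109 112 105 105 104 106]
 [106 106 107 100 104  98  94  85  77  72  75  75 103 109 107 105 104 107]
 [105 109  99  98  97 100 101  88  74  77  76  78  94 108 110 108 106 104]
 [ 96  98 105 103 101 103 106  96  76  79  77  81  83 111 107 103 106 109]
 [102 105 103  99 104 103 102 102  84  79  78  79  78  99 105 109 104 105]
 [101 102  98 104 101 102 103 104  95  76  78  75  75  90 107 107 103 103]
 [103 103  97 101 101 101 103 103 102  74  76  76  77  79 110 106 107 102]
 [101 104 100  98 102 101 104 103 102  83  78  75  75  74  99 108 107 104]
 [104 106 101  97 103 102 103 102 103  93  73  78  76  81 101 107 106 100]
 [104 106 101  98 100 103 101 100 101  99  78  77  93 105 105 107 106 105]
 [103 103 104 100  99 102 102 102 102 101  87 103  99 103 107 107 108 105]
 [109 104 101 101 100 101 103 102 101 103 102 101 102  99 106 107 107 109]
 [139 105  99 100 102 104 105 103 105 101 105 104 104 103 103 106 106 104]]
```

View pics/w2d.png

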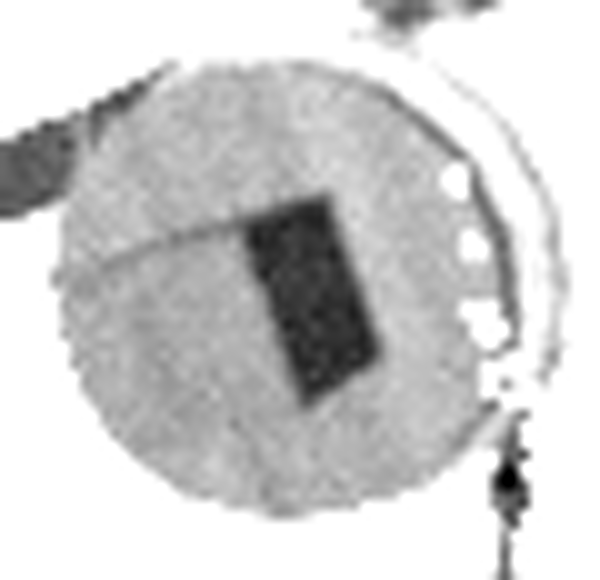

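```bash
python3 - <<'E'
from h import *
import pickle
g=pickle.load(open("w2.pkl","rb"))
f=lambda x,y,z: onz(g,208+x/10-.45,132+y/10-.45,z)[:2]
A,B,C=f(245,220,.225),f(305,405,.225),f(60,275,.225)
D,E=f(325,195,.195),f(380,355,.195)
ang=lambda d:np.degrees(np.arctan2(d[1],d[0]))%90
for d in (B-A,C-A,E-D): print(np.linalg.norm(d),ang(d))
print("shoulder centre",(B+C)/2,"collar",f(289,290,.195))
# base-edge centre inferred
n=(A-C)/np.linalg.norm(A-C); print("from base",(D+E)/2-n*.008)
# held crank hole: top rim corners
print((g["M"]@[0,0,1]))
s=cv2.imread("pics/w2.png")[225:290,270:365]
cv2.imwrite("pics/w2e.png",cv2.resize(np.clip(s.astype(float)*1.8,0,255).astype(np.uint8),None,fx=8,fy=8,interpolation=cv2.INTER_NEAREST))
E
```

```text
0.016020134943952123 79.792279732021
0.016451744340788946 81.6953043860921
0.01554848084500856 81.25946762009166
shoulder centre [ 0.51347672 -0.1803002 ] collar [ 0.51357821 -0.17908383]
from base [ 0.51370007 -0.18091326]
[ 0.23677593 -0.10792439 -0.96555139]
```

View pics/w2e.png

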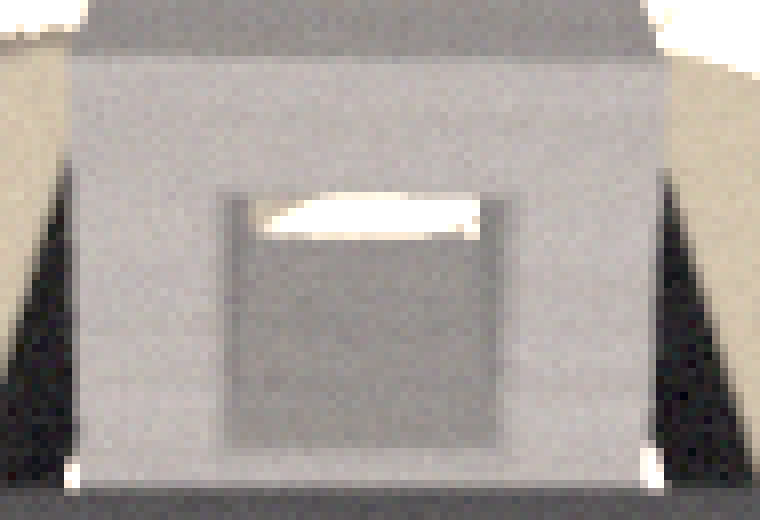

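```bash
python3 - <<'E'
from h import *
import pickle
g=pickle.load(open("w2.pkl","rb")); t=np.array([0.57849449,-0.12761299,0.49040839])
r=R.from_euler('xyz',[179.998,-.2245,155.574],degrees=True).as_matrix()
for pts in ([(220,195),(518,195),(508,452),(225,452)],):
    Q=[]
    for x,y in pts:
        d=r.T@ray(g,270+x/8-.44,225+y/8-.44); p=r.T@(g["p"]-t); Q.append(p+d*(.158-p[2])/d[2])
    Q=np.array(Q); print(Q.round(4).tolist(),Q.mean(0))
for x in((68,57),(665,57)):
    d=r.T@ray(g,270+x[0]/8-.44,225+x[1]/8-.44); print((p+d*(.158-p[2])/d[2]).round(4))
o=Q.mean(0)[:2]
S=np.array([.5136,-.1801])
y=np.radians(170.9); X=np.array([np.cos(y),np.sin(y)]); Y=np.array([np.sin(y),-np.cos(y)])
T=S-o[0]*X-o[1]*Y; dl=T-t[:2]; print("TCP target",T,"delta now tool",r[:2,:2].T@dl)
E
```

```text
[[0.0096, -0.009, 0.158], [0.0096, 0.01, 0.158], [-0.0088, 0.0097, 0.158], [-0.0088, -0.009, 0.158]] [0.00039474 0.00043361 0.158     ]
[ 0.019  -0.0184  0.158 ]
[0.019  0.0191 0.158 ]
TCP target [ 0.51392119 -0.18059058] delta now tool [ 0.03688629 -0.0749381 ]
```

Emit:
send_rows --rows "1.2 -2.5 0 0 255;1.2 -2.5 0 0 255;1.3 -2.5 0 0 255;0 0 0 -0.134 255;0 0 0 -0.133 255;0 0 0 0 255;0 0 0 0 255;0 0 0 0 255"

```text
time_s: 6.75
tcp_pos: [0.5141, -0.1804, 0.4926]
tool_rot: [180.0, -0.0, 170.8]
wrist_force: [0.1, 0.3, -4.7]
opening: 0.038
```

```bash
python3 - <<'E'
from h import *
s=sense(); t=s["tcp_pos"]; print(t,s["tool_rot"],s["wrist_force"],s["moment"])
r=R.from_euler('xyz',s["tool_rot"],degrees=True).as_matrix()
print(r.T@(np.array([.5139,-.1806,t[2]])-t))
E
```

```text
[ 0.51411222 -0.18042515  0.49260276] [ 1.79993133e+02 -8.57301677e-03  1.70839008e+02] [ 0.11001722  0.2692894  -4.652625  ] [-0.00769714 -0.17787606 -0.04890679]
[ 1.81677536e-04 -2.06405360e-04  2.44575082e-09]
```

Emit:
send_rows --rows "0 0 2 0 255;0 0 2 0 255;0 0 2 0 255;0 0 0.5 0 255;0 0 0.5 0 255;0 0 0.5 0 255;0 0 0 0 255"

```text
time_s: 7.62
tcp_pos: [0.514, -0.1808, 0.4178]
tool_rot: [-180.0, 0.0, 170.9]
wrist_force: [0.1, 0.3, -4.4]
opening: 0.0377
```

Emit:
send_rows --rows "0 0 0.3 0 255;0 0 0.3 0 255;0 0 0.3 0 255;0 0 0 0 255"

```text
time_s: 8.12
tcp_pos: [0.514, -0.1808, 0.4083]
tool_rot: [180.0, -0.0, 170.9]
wrist_force: [0.2, 0.9, -4.7]
opening: 0.0376
```

It's sliding down over the square without resistance.

Emit:
send_rows --rows "0 0 0.5 0 255;0 0 0.5 0 255;0 0 0.4 0 255;0 0 0.2 0 255;0 0 0 0 255"

```text
time_s: 8.75
tcp_pos: [0.514, -0.1808, 0.3925]
tool_rot: [180.0, -0.0, 170.9]
wrist_force: [-0.1, 0.1, -4.7]
opening: 0.0379
```

Emit:
send_rows --rows "0 0 0.2 0 255;0 0 0.2 0 255;0 0 0.1 0 255;0 0 0 0 255"

```text
time_s: 9.25
tcp_pos: [0.514, -0.1808, 0.3878]
tool_rot: [-180.0, 0.0, 170.9]
wrist_force: [0.1, -0.0, -5.0]
opening: 0.0378
```

Emit:
send_rows --rows "0 0 0.1 0 255;0 0 0 0 255"

```text
time_s: 9.5
tcp_pos: [0.514, -0.1808, 0.3876]
tool_rot: [-180.0, 0.0, 170.9]
wrist_force: [-3.8, 1.2, 4.3]
opening: 0.0378
```

Emit:
send_rows --rows "0 0 0.1 0 255;0 0 0 0 255"

```text
time_s: 9.75
tcp_pos: [0.514, -0.1808, 0.3876]
tool_rot: [-180.0, 0.1, 170.9]
wrist_force: [-7.2, 4.0, 11.0]
opening: 0.0377
```

Seated: the TCP height is 0.3876 against about 0.3877 expected, with firm contact. Now I'll turn the crank by its boss.

Emit:
send_rows --rows "0 0 -0.1 0 255;0 0 0 0.06 255;0 0 0 0.12 255;0 0 0 0.12 255;0 0 0 0.12 255;0 0 0 0.12 255;0 0 0 0.06 255;0 0 0 0 255"

```text
time_s: 10.75
tcp_pos: [0.5137, -0.181, 0.3876]
tool_rot: [-180.0, -0.0, 136.5]
wrist_force: [-6.7, 1.5, 7.2]
opening: 0.0375
```

```bash
python3 - <<'E'
from h import *
s=sense(); print(s["tcp_pos"],s["tool_rot"],s["wrist_force"],s["moment"])
E
```

```text
[ 0.5136657  -0.18098736  0.38758746] [-1.79950320e+02 -5.61911930e-03  1.36461227e+02] [-6.73086719  1.50098778  7.20985889] [0.22460914 1.33345239 0.05075064]
```

Emit:
send_rows --rows "0 0 0 0.12 255;0 0 0 0.12 255;0 0 0 0.12 255;0 0 0 0.12 255;0 0 0 0.12 255;0 0 0 0.12 255;0 0 0 0.12 255;0 0 0 0.12 255;0 0 0 0.12 255;0 0 0 0.12 255"

```text
time_s: 12.0
tcp_pos: [0.5137, -0.1806, 0.3876]
tool_rot: [-180.0, 0.0, 67.6]
wrist_force: [-8.1, 3.4, 7.8]
opening: 0.0375
```

Emit:
send_rows --rows "0 0 0 0.12 255;0 0 0 0.12 255;0 0 0 0.12 255;0 0 0 0.12 255;0 0 0 0.12 255;0 0 0 0.12 255;0 0 0 0.12 255;0 0 0 0.12 255;0 0 0 0.12 255;0 0 0 0.12 255"

```text
time_s: 13.25
tcp_pos: [0.5138, -0.1807, 0.3876]
tool_rot: [-180.0, 0.0, -1.2]
wrist_force: [-6.7, 2.8, 7.5]
opening: 0.0377
```

Emit:
send_rows --rows "0 0 0 0.12 255;0 0 0 0.12 255;0 0 0 0.12 255;0 0 0 0.12 255;0 0 0 0.12 255;0 0 0 0.06 255;0 0 0 0 255;0 0 0 0 255"

```text
time_s: 14.25
tcp_pos: [0.5138, -0.1807, 0.3876]
tool_rot: [180.0, 0.0, -38.8]
wrist_force: [-7.2, 3.5, 7.4]
opening: 0.0378
```

Emit:
send_rows --rows "0 0 0 0 0;0 0 0 0 0;0 0 0 0 0;0 0 0 0 0;0 0 0 0 0;0 0 0 0 0"

```text
time_s: 15.0
tcp_pos: [0.514, -0.1808, 0.3867]
tool_rot: [180.0, 0.0, -38.8]
wrist_force: [-0.1, -0.5, 0.1]
opening: 0.0914
```

Emit:
send_rows --rows "0 0 -1 0 0;0 0 -2 0 0;0 0 -4 0 0;0 0 -4 0 0;-5 3 -2 0 0;-5 3 0 0 0;-3 3 0 0 0;0 0 0 0 0;0 0 0 0 0"

```text
time_s: 16.12
tcp_pos: [0.3564, -0.1695, 0.5181]
tool_rot: [-180.0, -0.1, -38.8]
wrist_force: [0.8, -0.2, -1.0]
opening: 0.0929
```

```bash
python3 - <<'E'
from h import *
s=sense(); print(s["tcp_pos"],s["tool_rot"],s["wrist_force"])
w=grab("wrist");i=grab("side")["img"];t=grab("top")["img"]
print(proj(w,[.5138,-.1803,.229]))
cv2.imwrite("pics/end.png",cv2.hconcat([cv2.resize(w["img"],(480,300)),cv2.resize(i[150:300,270:430],(320,300))]))
e=cv2.imread("pics/end.png"); cv2.imwrite("pics/end.png",cv2.vconcat([e,cv2.resize(t[90:278,120:620],(800,300))]))
E
```

```text
[ 0.35644174 -0.16948952  0.51814696] [-1.79968993e+02 -1.47808500e-01 -3.88288725e+01] [ 0.80432167 -0.22491012 -0.97540759]
[np.float64(207.6470541550737), np.float64(52.12476993859343)]
```

View pics/end.png

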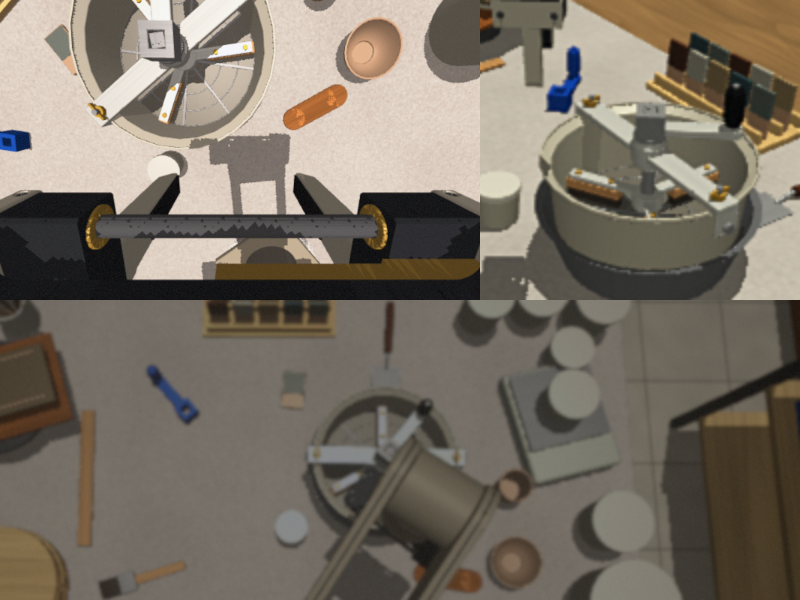

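The boss sits on the collar with the square tip showing through the hole, and the bystanders look unmoved. The brushes have visibly moved to new angles that fit a turn of about 210°.

```bash
python3 -c "
from workcell import arm; print(arm.sign_off())"
```

```text
the job is handed in; nothing more can be done
None
```

The crank is fully seated on the spindle and the brushes have been turned about 210° clockwise seen from above. I handed the job in at about 16 s of the 72 s allowed. No verdict was reported.

- **Fitting:** I picked up the silver crank by its boss and lined it up with the square from close wrist-camera measurements. It slid down with almost no resistance and stopped on the collar at a tool height of 0.3876 m, against about 0.388 m expected.
- **Cranking:** I turned it by gripping the boss rather than the knob, with a tool yaw from 170.9° to -38.8°. Wrist forces read about 6–8 N per axis after each move and the tool height did not change. It ran freely throughout.
- **Last checks:** After letting go and backing off, the pictures showed the boss on the collar with the square tip through it. The brushes had moved to angles that fit a 210° turn. The bystanders in view looked unmoved by eye. The arm hid part of the top view, including some of the wooden rib, but the wrist view showed the rib. I did not measure any of them, and no check failed or disagreed.

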